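# Unpack a shelf plate: slide it out of its carton to the red line and hold it

### The job

First fold both flaps of the carton outwards, well past upright, leaving the metal plate in place. Then slide the plate straight out over the cut-down end of the carton until the red line across it is even with that end's outer edge, without lifting it or letting it tip. It is nose-heavy there, so finish while still holding it level on the carton, for a colleague to bolt a bracket on from below; leave the bottle, beaker, vial rack and tape roll alone.

Things in the scene. Friction and masses are not known exactly. Their poses are not given: they have to be found in the camera images.
- carton: Brown cardboard carton fixed to the bench, 300 mm long (x) x 200 wide (y). Origin: centre of underside, z up. Walls 5 mm thick, 125 mm high, but the +x end is cut down to 65 mm (the sill). Firm grey foam fills it level with the sill; the space above is 190 mm wide, 290 long, open at the +x end. Its +x points to the robot's right (-y) within about 20 degrees.
- carton_sill (a point): Middle of the top outer edge of the cut-down end: at x = +150, z = 65 mm in the carton frame; axes as the carton's (x points outward, the way the plate slides).
- flap_left (a joint): Flap on the wall at the carton's +y side, 280 mm long, 55 wide, 4 thick. 0 = shut level over the carton, 1.57 = upright, 2.6 = folded fully outward. Starts ajar, leaning inward (0.9 to 1.2). A stiff crease (0.06 N m, 1 to 2 N at the free edge): it stays where left. It can be pushed outward from inside with closed fingers, their ends just above the wall.
- flap_right (a joint): The same flap mirrored, on the wall at the carton's -y side; same values.
- flap_left_hinge (a point): Middle of the left flap's hinge line, on top of the +y wall: at y = +97.5, z = 125 mm in the carton frame. The hinge line runs along the carton's x.
- flap_right_hinge (a point): Middle of the right flap's hinge line, on top of the -y wall: at y = -97.5, z = 125 mm in the carton frame.
- plate: Loose aluminium plate 260 x 170 x 6 mm, 0.5 to 0.8 kg, flat on the foam (top 71 mm above the bench), about 10 mm clear of each side wall. Origin: centre of underside; x points outward, nearly as the carton's x; centre of mass about 7 mm ahead of the origin. Two steel strips 14 mm high near the outer end, black grip lug near the tail. With the line at the sill the tail rises unless held.
- plate_line (a point): Middle of the red line (6 mm wide) painted across the plate's top: at x = -35, z = 6 mm in the plate frame; axes as the plate's.
- plate_lug (a point): Middle of the top of the black upright grip lug: at x = -90, z = 46 mm in the plate frame. The lug is 12 mm thick (plate's y), 44 long (plate's x), 40 high, fixed to the plate; its top is 111 mm above the bench, 14 below the carton's walls. Pinch it from above across its thickness.
- solvent_bottle: Amber bottle, 86 mm across, 190 mm high, standing behind the carton's full-height end; bystander. Origin: centre of its underside.
- beaker: Glass beaker, 68 mm across, 80 mm high; bystander. Origin: centre of its underside.
- vial_rack: Blue rack with eight small vials, 70 x 130 mm, 47 mm high; bystander. Origin: centre of its underside.
- tape_roll: Roll of packing tape lying flat, 100 mm across, 45 mm high; bystander. Origin: centre of its underside.

How it is judged:
On the way, in this order (a step that is already met when the one before it is completed fails the run):
1. both flaps are folded outward past upright (over 1.7 rad) with the plate still in place in the carton (not slid more than 40 mm) (value of joint each of flap_left, flap_right above 1.7 rad and distance of plate from where it was at the start of the episode below 0.04 m), for 0.2 s.
2. the plate has been slid out half way, flat on the carton (x of plate_line in the frame of carton_sill above -0.11 m and angle between plate's own z axis and vertical below 0.06 rad and z of plate in the frame of carton_sill below 0.01 m), for 0.1 s.
At the end, for the whole second after the job is handed in: Both flaps well past upright (over 1.7 rad); middle of the red line within 6 mm of the cut-down end's outer edge; plate level (0.05 rad) and straight (0.08 rad) on the carton, at rest, with the fingers still holding it (over 1.5 N) (value of joint each of flap_left, flap_right above 1.7 rad and x of plate_line in the frame of carton_sill between -0.006 and 0.006 m and z of plate_line in the frame of carton_sill between 0 and 0.012 m and angle between plate's own z axis and vertical below 0.05 rad and angle between the x axis of plate and the x axis of carton, either way round below 0.08 rad and contact force between the fingers and plate above 1.5 N and contact force between plate and carton above 1 N and linear speed of plate below 0.01 m/s); the arm keeps its last pose, push and grip.
It fails at once if the plate is tipped (over 0.15 rad) (angle between plate's own z axis and vertical above 0.15 rad).
It fails at once if the plate is lifted off the carton (over 20 mm) (z of plate in the frame of carton_sill above 0.02 m).
It fails at once if a bystander (bottle, beaker, vial rack or tape roll) is moved over 25 mm (distance of any of solvent_bottle, beaker, vial_rack, tape_roll from where it was at the start of the episode above 0.025 m).
It also fails if it takes over 51 s, if anything falls off the work surface, if the arm or the gripper's body presses on something with over 40 N, if the wrist force passes 120 N, or if a joint passes its speed limit or range.

### The arm

A 6-joint arm with a two-finger parallel gripper is mounted at the origin on the work surface. World frame = base frame: x ahead of the robot, y to its left, z up, the work surface at z = 0. Lengths are in m, angles in rad, forces in N, time in s.
With the tool pointing down it reaches from about 0.35 to 0.85 m from the base axis. Payload 8.1 kg.
Tool frame: the origin (TCP) lies at the very end of the fingers, on their centre line; the grasp point (between the pads) lies 19 mm behind it; z points along the fingers, y is the direction in which the jaws open and shut (so a half turn about z gives the same grasp; the last joint's range is limited). The gripper opens to 93 mm and grips with 3 to 60 N. Pads are 15 mm wide; open, the fingers measure 128 mm over their backs; the gripper's body (75 mm by 188 mm) begins 65 mm behind the grasp point.
Start: joints at [-1.263, 0.13, 1.488, -0, 1.523, -0.085], TCP at [0.23, -0.554, 0.219] pointing down, gripper open.
Joint ranges: [-2.96, 2.96], [-0.89, 2.26], [0.02, 2.5], [-1.34, 4.48], [0, 2.73], [-2.66, 2.66]. Speed limits (rad/s): [2.39, 2.39, 2.79, 3.14, 3.14, 3.14].

### API

Orientations are given as a unit quaternion [x, y, z, w].
In Python, from plant import * gives the robot as it stands.
- The arm moves only by the shell command python3 -m crank 'ROWS' [OPENING] [FORCE]. ROWS is JSON, a list that holds one entry, the list of rows, each a list of 6 numbers: the shift along the tool's x, y, z in m, then the turn, a rotation vector about the tool's x, y, z in degrees. In form: [[[dx, dy, dz, wx, wy, wz], ...]]. A call has 1 to 8 rows; each row shifts and turns the pose as measured when the row begins, along the tool's axes as they then stand; what a row does not reach is not made up. A row lasts 1/10 s, in which the tool goes at most 50 mm and 8.59 degrees, less where a joint would pass 70% of its speed; a pose out of reach is approached as far as the arm can. A call with a gripper value outside its range is refused whole. OPENING is the opening, from 0 (shut) to 1 (fully open), set as the call begins (- or left out, the last holds). The fingers move at their own pace and stop on an object; FORCE is the grip in N (left out, the last holds). Time passes only in rows, so rows that do not move let the fingers close. It gives the time, the measured TCP pose, the force and the opening at its end, in the units of the state.
- get_obs(): the state, without advancing time (a new reading comes with each control period).
- grab_frame(name): name is "side" or "top" or "wrist"; returns the picture (400x640x3 uint8, blue, green, red); there is no depth.
- camera_info(name): a dict with "fx", "fy", "cx", "cy" (pixels), "cam_to_world" (4x4, takes a point from camera to world coordinates). Camera axes: x right, y down, z forward; pixel columns grow to the right and rows downward; lengths in m; the calibration is good to about 2 mm. A picture is of the moment at which its call begins: read the wrist's pose just before it. camera_info takes no time and is no camera call; for the wrist camera it gives the pose at the moment of the call.
- finish_job(): hands the job in, once; it reports no verdict.
The state is a dict: "clock": time; "joints": joint angles; "qd": joint speeds; "tau": joint torques, N m; "eef_pos": TCP position; "ee_rot": TCP orientation; "force": force on the tool from outside, world axes, zero at the start; "torque": the same for the moment, N m; "grip_width": opening from 0.0 (shut) to 1.0 (fully open).
Only numpy, scipy, OpenCV 4.12 (cv2) and the standard library are available. Lean on these libraries where they do the work, as an engineer would, in place of code of your own. Each camera call takes 0.05 s, during which the arm holds its last target.

## Working session

There is one attempt and no reset: what is moved stays moved. The work goes in short steps, Python scripts to look and compute and a shell command to move; the robot and the scene stay as the last step left them, time stands still between calls to the robot, and variables do not carry over. Pictures are saved under pics/ and viewed, and the job is handed in when it is done.

```bash
mkdir -p pics; ls
python3 - <<'E'
from plant import *
import cv2,numpy as np
o=get_obs();print(o)
for n in ("top","side","wrist"):
    ci=camera_info(n);print(n,ci)
    cv2.imwrite(f"pics/{n}0.png",grab_frame(n))
E
```

```text
pics
{'clock': 0.0, 'joints': array([-1.26346597e+00,  1.31128027e-01,  1.48924317e+00,  1.00367534e-05,
        1.52298395e+00, -8.54033900e-02]), 'qd': array([-0.0014544 ,  0.00110866,  0.00125705,  0.00142842, -0.0013072 ,
        0.00143358]), 'tau': array([-1.51484499e-03, -5.59852660e+01, -4.91756630e+01,  7.68189062e-02,
        3.51249729e-02, -1.04710202e-04]), 'eef_pos': array([ 0.22948574, -0.55378811,  0.21762706]), 'ee_rot': array([ 9.80781565e-01,  1.95107007e-01, -9.26045364e-05, -8.76386291e-04]), 'force': array([ 0.16422535,  0.46087376, -0.25265123]), 'torque': array([-0.03041477,  0.03087611, -0.05513564]), 'grip_width': 0.9998628760140537}
top {'fx': 471.4817349972233, 'fy': 471.4817349972233, 'cx': 312.1634603987592, 'cy': 202.24821724027137, 'cam_to_world': array([[ 0.01238164, -0.99324834,  0.11534485,  0.35724261],
       [-0.99973112, -0.01003485,  0.02090439,  0.02162388],
       [-0.01960578, -0.11557267, -0.99310552,  1.49824422],
       [ 0.        ,  0.        ,  0.        ,  1.        ]])}
side {'fx': 376.39829742300503, 'fy': 376.39829742300503, 'cx': 324.94373751106014, 'cy': 201.93400174478617, 'cam_to_world': array([[-0.7592221 , -0.40453669,  0.50983514, -0.0304408 ],
       [-0.6508028 ,  0.47926069, -0.58886748,  0.6740794 ],
       [-0.00612544, -0.77888334, -0.62713892,  0.7854039 ],
       [ 0.        ,  0.        ,  0.        ,  1.        ]])}
wrist {'fx': 332.70738765853923, 'fy': 332.70738765853923, 'cx': 314.91315546177964, 'cy': 197.353263591465, 'cam_to_world': array([[ 3.83206082e-01, -8.82178718e-01, -2.73703870e-01,
         3.05401289e-01],
       [-9.23662484e-01, -3.66266497e-01, -1.12678611e-01,
        -5.21947642e-01],
       [-8.45885230e-04,  2.95989125e-01, -9.55190935e-01,
         3.83623802e-01],
       [ 0.00000000e+00,  0.00000000e+00,  0.00000000e+00,
         1.00000000e+00]])}
```

View pics/top0.png

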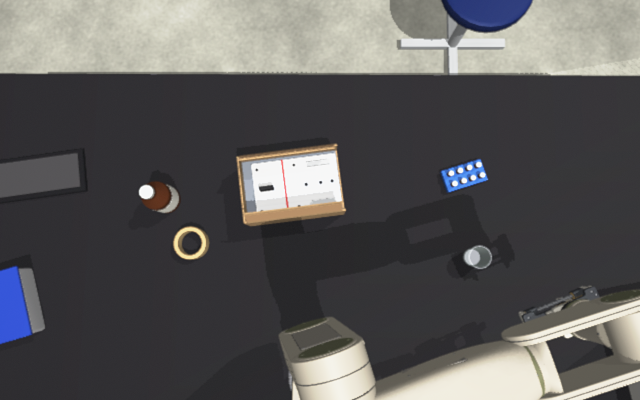

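View pics/side0.png

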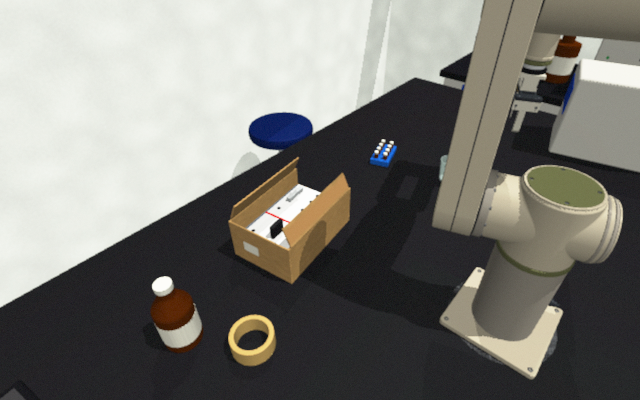

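View pics/wrist0.png

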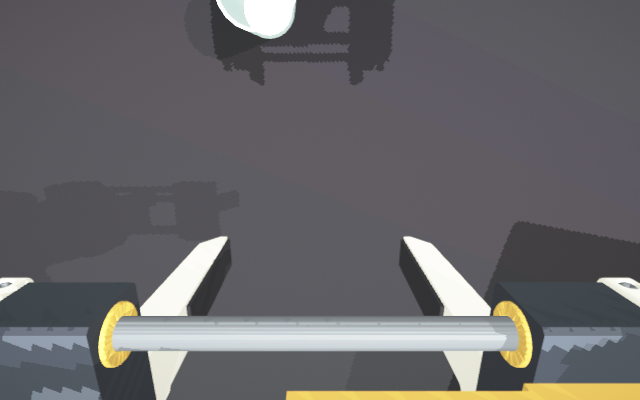

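The top view shows the carton at about (290,185) px, with the red line at x≈285 and the lug at (266,186). The sill end is on the right at x≈342, and the bystanders are well away from it. I'll zoom in on the top and side views.

Run:
```python
import cv2
a=cv2.imread("pics/top0.png")[130:240,220:370]
cv2.imwrite("pics/top0z.png",cv2.resize(a,None,fx=5,fy=5,interpolation=cv2.INTER_CUBIC))
a=cv2.imread("pics/side0.png")[150:290,220:360]
cv2.imwrite("pics/side0z.png",cv2.resize(a,None,fx=4,fy=4,interpolation=cv2.INTER_CUBIC))
```

```text
(no output)
```

View pics/top0z.png

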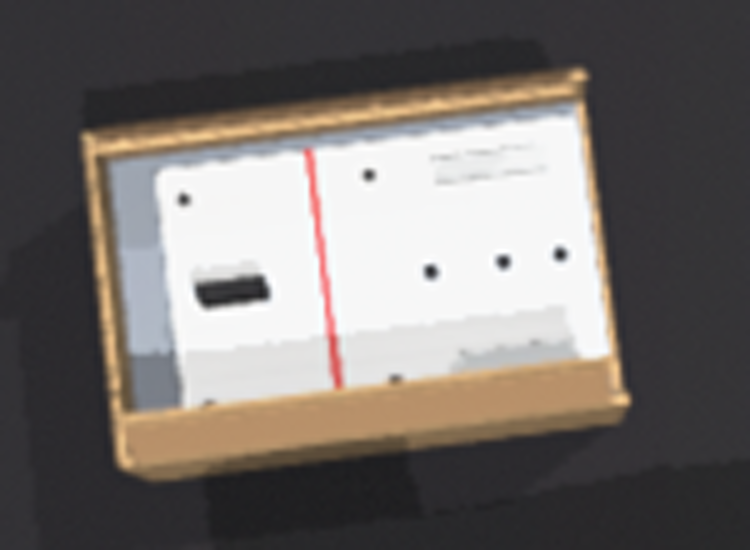

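View pics/side0z.png

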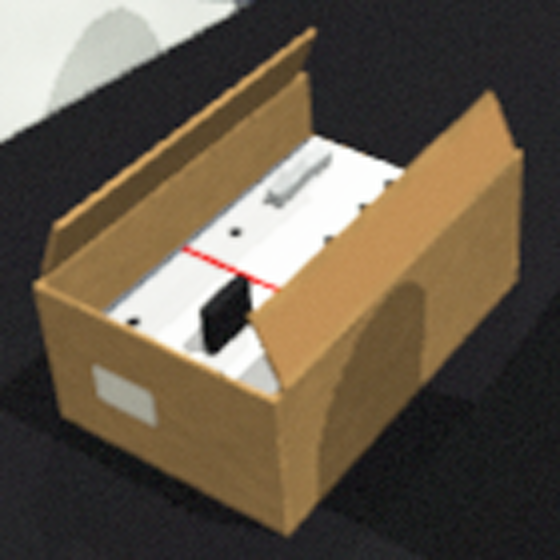

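```bash
cat > h.py <<'E'
from plant import *
import cv2,numpy as np
from scipy.spatial.transform import Rotation as R
def ray(n,u,v,z,ci=None):
    ci=ci or camera_info(n);T=ci["cam_to_world"]
    d=T[:3,:3]@np.array([(u-ci["cx"])/ci["fx"],(v-ci["cy"])/ci["fy"],1]);o=T[:3,3]
    return o+d*(z-o[2])/d[2]
def proj(n,p,ci=None):
    ci=ci or camera_info(n);T=ci["cam_to_world"];q=T[:3,:3].T@(np.asarray(p)-T[:3,3])
    return np.array([ci["fx"]*q[0]/q[2]+ci["cx"],ci["fy"]*q[1]/q[2]+ci["cy"]])
def redline(n,img,ci=None,z=.071):
    b,g,r=[img[...,i].astype(int) for i in range(3)]
    m=((r-g>60)&(r-b>60)&(abs(g-b)<40)&(r>120)).astype(np.uint8)
    k,l,s,c=cv2.connectedComponentsWithStats(m)
    i=1+np.argmax(s[1:,4]);v,u=np.nonzero(l==i)
    P=np.array([ray(n,a,b_,z,ci)[:2] for a,b_ in zip(u,v)])
    mu=P.mean(0);w,V=np.linalg.eigh(np.cov((P-mu).T));d=V[:,1]
    t=(P-mu)@d
    return mu,d,mu+d*t.min(),mu+d*t.max(),len(u)
E
python3 - <<'E'
from h import *
f=lambda x,y:(220+x/5-.4,130+y/5-.4)
for nm,p,z in [("far-back outer",(84,137),.125),("near-back outer",(118,452),.125),("far sill outer",(590,100),.065),("near sill outer",(614,358),.065),("lug c",(233,292),.111),("plate tail far",(157,172),.071),("plate nose far",(575,117),.071),("far wall end",(586,80),.125)]:
    print(nm,ray("top",*f(*p),z))
g=lambda x,y:(220+x/4-.4,150+y/4-.4)
for nm,p,z in [("far-back outer",(37,285),.125),("near-back outer",(278,402),.125),("far-back bottom",(65,417),0),("near back bottom",(288,535),0),("near front top",(522,150),.125),("near front bot",(519,272),0),("lug c",(226,302),.111),("far nose wall",(308,73),.125)]:
    print("S",nm,ray("side",*g(*p),z))
print(redline("top",cv2.imread("pics/top0.png")));print(redline("side",cv2.imread("pics/side0.png")))
E
```

```text
far-back outer [0.64999556 0.27767562 0.125     ]
near-back outer [0.46236603 0.25186759 0.125     ]
far sill outer [ 0.68869275 -0.02498561  0.065     ]
near sill outer [ 0.52786863 -0.04064054  0.065     ]
lug c [0.55970922 0.18829614 0.111     ]
plate tail far [0.63989431 0.24186591 0.071     ]
plate nose far [ 0.67654193 -0.01561644  0.071     ]
far wall end [ 0.68692125 -0.0205849   0.125     ]
S far-back outer [0.64845712 0.2780332  0.125     ]
S near-back outer [0.45185677 0.2507122  0.125     ]
S far-back bottom [ 6.48503352e-01  2.79064682e-01 -1.11022302e-16]
S near back bottom [0.45319585 0.25172801 0.        ]
S near front top [ 0.49517626 -0.04651577  0.125     ]
S near front bot [ 0.49768367 -0.05320709  0.        ]
S lug c [0.55312365 0.19907473 0.111     ]
S far nose wall [ 0.68635694 -0.01851834  0.125     ]
(array([0.5789567 , 0.13796703]), array([-0.9894403 , -0.14494101]), array([0.65330021, 0.14885746]), array([0.50734569, 0.12747689]), 75)
(array([0.61538755, 0.14501211]), array([-0.99132967, -0.13139817]), array([0.6548448 , 0.15024206]), array([0.57149286, 0.13919398]), 43)
```

```bash
python3 -m crank '[[[0,0,0,0,0,-8.35],[0,0,0,0,0,-8.35],[0,0,0,0,0,-8.35],[0,0,0,0,0,-8.35],[0,0,0,0,0,-8.35],[0,0,0,0,0,-8.35],[0,0,0,0,0,-8.35],[0,0,0,0,0,-8.35]]]' 0 20; python3 -m crank '[[[0,0,0,0,0,-8.35],[0.04,0.028,0,0,0,0],[0.04,0.028,0,0,0,0],[0.04,0.028,0,0,0,0],[0.04,0.028,0,0,0,0],[0.04,0.028,0,0,0,0],[0.04,0.028,0,0,0,0],[0.04,0.028,0,0,0,0]]]'
cat >> h.py <<'E'
X=np.array([.132,-.9912,0]);Y=np.array([.9912,.132,0]);S=np.array([.5901,-.0326,.065])
def st(target=None,yaw=-82.4):
    o=get_obs();p=o["eef_pos"];Rm=R.from_quat(o["ee_rot"]).as_matrix()
    c=p-S
    print("clk",round(o["clock"],2),"tcp",p.round(4),"carton(sill) xyz",np.round([c@X,c@Y,p[2]],4),"yaw_ytool",np.degrees(np.arctan2(Rm[1,1],Rm[0,1])).round(2),"tilt",Rm[:,2].round(4),"F",o["force"].round(1),"g",round(o["grip_width"],3),"q",o["joints"].round(2))
    if target is not None:
        t=S+X*target[0]+Y*target[1];t[2]=target[2];print("tool shift",(Rm.T@(t-p)).round(4))
E
python3 -c "
from h import *
st((-.15,0,.22))"
```

```text
clock: 0.95
eef_pos: [0.2289, -0.5519, 0.214]
ee_rot: [0.7, 0.714, 0.002, -0.004]
force: [-0.6, -0.5, 0.3]
grip_width: 0.361
clock: 1.75
eef_pos: [0.3722, -0.2363, 0.2114]
ee_rot: [0.645, 0.764, 0.003, -0.006]
force: [0.4, 0.3, -0.5]
grip_width: 0.001
clk 1.75 tcp [ 0.3722 -0.2363  0.2114] carton(sill) xyz [ 0.1732 -0.2428  0.2114] yaw_ytool 9.64 tilt [-0.0056  0.0134 -0.9999] F [ 0.4  0.3 -0.5] g 0.001 q [-0.69 -0.3   1.91  0.01  1.55 -0.86]
tool shift [ 0.3144  0.2543 -0.005 ]
```

```bash
python3 -m crank '[[[0.04,0.032,-0.002,-0.2,-0.8,2],[0.039,0.031,0,0,0,0],[0.039,0.031,0,0,0,0],[0.039,0.031,0,0,0,0],[0.039,0.031,0,0,0,0],[0.039,0.031,0,0,0,0],[0.039,0.031,0,0,0,0],[0.039,0.031,0,0,0,0]]]'
python3 -c "
from h import *
st((-.15,0,.20))
cv2.imwrite('pics/w1.png',grab_frame('wrist'))
cv2.imwrite('pics/t1.png',grab_frame('top'))"
```

```text
clock: 2.55
eef_pos: [0.5724, 0.1102, 0.2135]
ee_rot: [0.659, 0.752, 0.0, 0.002]
force: [0.3, -1.3, -0.2]
grip_width: 0.005
clk 2.55 tcp [0.5724 0.1102 0.2135] carton(sill) xyz [-0.1439  0.0013  0.2135] yaw_ytool 7.56 tilt [ 0.0025 -0.0017 -1.    ] F [ 0.3 -1.3 -0.2] g 0.005 q [ 0.1   0.08  1.55 -0.    1.51 -0.03]
tool shift [ 0.0061 -0.0014  0.0134]
```

View pics/w1.png

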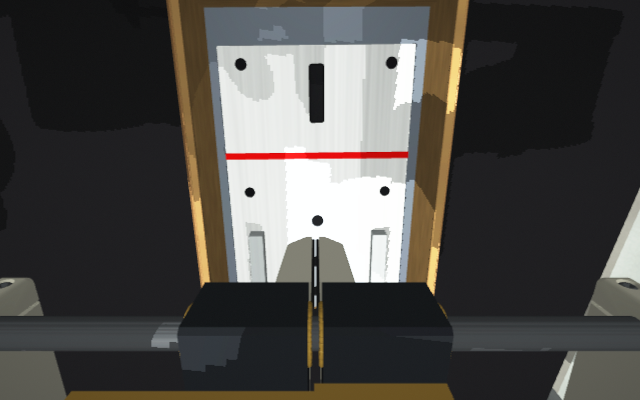

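The wrist view shows the red line at v≈156 and the lug at (316,93). The plate sits centred between the walls. Next I descend inside and push the left flap outward (tool +y).

```bash
python3 -m crank '[[[0,0,0.036,0,0,0],[0,0,0.036,0,0,0],[0,0,0,0,0,0],[0,0.02,0,0,0,0],[0,0.02,0,0,0,0]]]'
python3 -c "
from h import *
st((-.144,.098,.139))
"
python3 - <<'E'
from h import *
E
```

```text
clock: 3.15
eef_pos: [0.6112, 0.119, 0.1391]
ee_rot: [0.656, 0.755, -0.001, -0.0]
force: [0.1, 0.5, -0.4]
grip_width: 0.003
clk 3.15 tcp [0.6112 0.119  0.1391] carton(sill) xyz [-0.1475  0.0409  0.1391] yaw_ytool 8.01 tilt [-0.0022 -0.0013 -1.    ] F [ 0.1  0.5 -0.4] g 0.003 q [ 0.11  0.24  1.51 -0.    1.39 -0.03]
tool shift [-0.0039  0.057   0.    ]
```

```bash
python3 -m crank '[[[0,0.015,0,0,0,0],[0,0.015,0,0,0,0],[0,0.012,0,0,0,0],[0,0.012,0,0,0,0],[0,0.006,0,0,0,0]]]'
python3 -c "
from h import *
st((-.144,.098,.139))
cv2.imwrite('pics/s2.png',cv2.resize(grab_frame('side')[120:300,200:400],None,fx=3,fy=3))
"
```

```text
clock: 3.65
eef_pos: [0.6737, 0.1242, 0.1478]
ee_rot: [0.657, 0.754, -0.001, 0.0]
force: [-1.9, -0.3, -1.2]
grip_width: 0.004
clk 3.65 tcp [0.6737 0.1242 0.1478] carton(sill) xyz [-0.1444  0.1036  0.1478] yaw_ytool 7.82 tilt [-0.0011 -0.0016 -1.    ] F [-1.9 -0.3 -1.2] g 0.004 q [ 0.11  0.4   1.3  -0.    1.44 -0.03]
tool shift [-0.0004 -0.0056  0.0088]
```

View pics/s2.png

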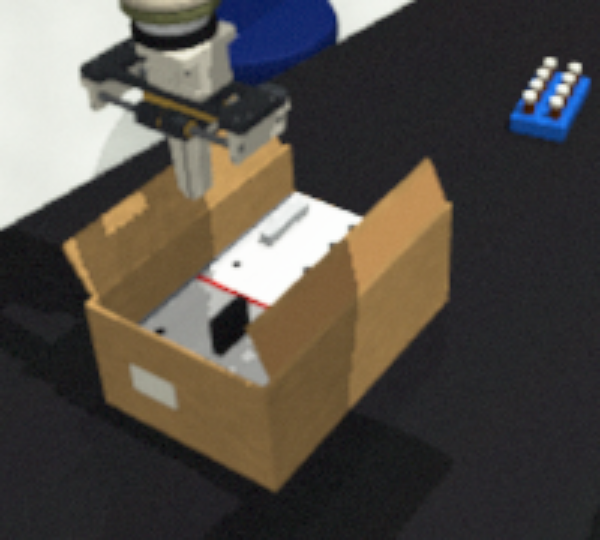

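The side view shows the left flap past upright, at roughly 2.1 rad. The tool drifted up to 0.148 m, so I'll fold the flap a bit further and lower.

```bash
python3 -m crank '[[[0,0.006,0.003,0,0,0],[0,0.006,0.004,0,0,0],[0,0.004,0.002,0,0,0],[0,0,0,0,0,0],[0,-0.03,-0.005,0,0,0],[0,-0.04,0,0,0,0]]]'
python3 -c "
from h import *
st((-.144,-.04,.139))
"
python3 - <<'E'
from h import *
cv2.imwrite('pics/s3.png',cv2.resize(grab_frame('side')[120:300,200:400],None,fx=3,fy=3))
E
```

```text
clock: 4.3
eef_pos: [0.6234, 0.1162, 0.1436]
ee_rot: [0.658, 0.753, 0.0, 0.001]
force: [0.3, -0.1, 0.8]
grip_width: 0.005
clk 4.3 tcp [0.6234 0.1162 0.1436] carton(sill) xyz [-0.1431  0.0527  0.1436] yaw_ytool 7.76 tilt [ 0.0019 -0.0015 -1.    ] F [ 0.3 -0.1  0.8] g 0.005 q [ 0.1   0.26  1.48 -0.    1.4  -0.03]
tool shift [ 0.0012 -0.0927  0.0044]
```

View pics/s3.png

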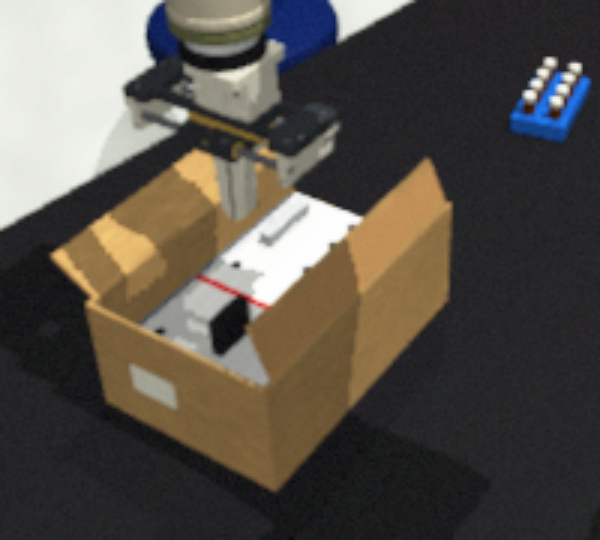

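The left flap is folded well out. Now the right flap, pushing along tool −y.

```bash
python3 -m crank '[[[0,-0.035,0,0,0,0],[0,-0.035,0,0,0,0],[0,-0.022,0.003,0,0,0],[0,-0.015,0,0,0,0],[0,-0.015,0,0,0,0],[0,-0.015,0.001,0,0,0]]]'
python3 -c "
from h import *
st((-.144,-.115,.141))
"
```

```text
clock: 4.95
eef_pos: [0.4744, 0.0963, 0.1338]
ee_rot: [0.657, 0.754, -0.003, -0.001]
force: [7.3, 0.4, 1.8]
grip_width: 0.002
clk 4.95 tcp [0.4744 0.0963 0.1338] carton(sill) xyz [-0.143  -0.0976  0.1338] yaw_ytool 7.82 tilt [-0.0058 -0.0028 -1.    ] F [7.3 0.4 1.8] g 0.002 q [ 0.1  -0.12  1.9  -0.    1.37 -0.04]
tool shift [ 0.001  -0.0174 -0.0071]
```

```bash
python3 -m crank '[[[0,-0.006,-0.005,0,0,0],[0,-0.006,-0.003,0,0,0],[0,-0.004,0,0,0,0],[0,0,0,0,0,0]]]'
python3 -c "
from h import *
st((-.144,-.0,.2))
cv2.imwrite('pics/s4.png',cv2.resize(grab_frame('side')[120:300,200:400],None,fx=3,fy=3))
"
```

```text
clock: 5.35
eef_pos: [0.459, 0.0942, 0.1445]
ee_rot: [0.657, 0.754, -0.001, 0.001]
force: [0.9, -0.3, -0.1]
grip_width: 0.006
clk 5.35 tcp [0.459  0.0942 0.1445] carton(sill) xyz [-0.143  -0.1132  0.1445] yaw_ytool 7.83 tilt [-7.0e-04 -2.3e-03 -1.0e+00] F [ 0.9 -0.3 -0.1] g 0.006 q [ 0.09 -0.18  1.93 -0.    1.39 -0.04]
tool shift [ 0.0004  0.1132 -0.0556]
```

View pics/s4.png

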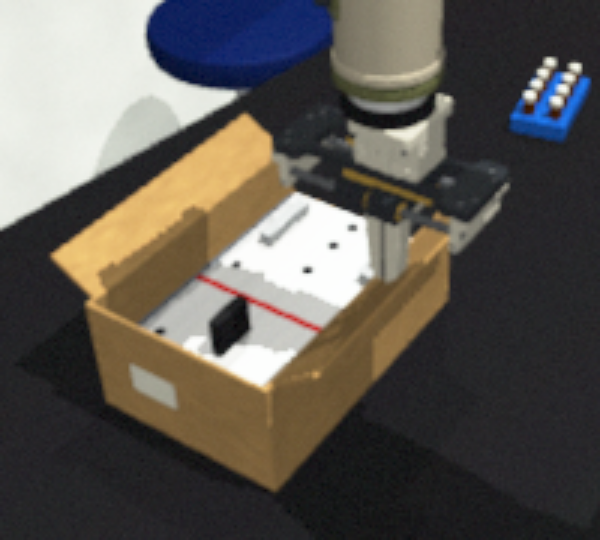

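Both flaps are now folded out. I'll move up to hover in front of the lug and open the gripper, then measure.

```bash
python3 -m crank '[[[0,0.02,-0.04,0,0,0],[0.01,0.04,-0.025,0,0,0],[0.02,0.04,0,0,0,0],[0.02,0.012,0,0,0,0],[0,0,0,0,0,0]]]' 0.6
python3 - <<'E'
from h import *
st((-.2255,0.0015,.2))
ci=camera_info("wrist");im=grab_frame("wrist");cv2.imwrite('pics/w5.png',im)
r=redline("wrist",im,ci);mu,d,a,b,n=r;print(r)
mid=(a+b)/2; print("line mid sill",(mid-S[:2])@X[:2],(mid-S[:2])@Y[:2],"angle",np.degrees(np.arctan2(*(d*np.sign(d[0]))[::-1])))
E
```

```text
clock: 5.9
eef_pos: [0.5638, 0.1604, 0.2041]
ee_rot: [0.658, 0.753, -0.005, -0.003]
force: [0.3, 1.0, -0.4]
grip_width: 0.386
clk 5.9 tcp [0.5638 0.1604 0.2041] carton(sill) xyz [-0.1948 -0.0006  0.2041] yaw_ytool 7.7 tilt [-0.012  -0.0035 -0.9999] F [ 0.3  1.  -0.4] g 0.386 q [ 0.19  0.11  1.53 -0.    1.51  0.06]
tool shift [0.0307 0.0022 0.004 ]
(array([0.57341154, 0.13882445]), array([-0.98970201, -0.14314301]), array([0.6541754 , 0.15050552]), array([0.4854112 , 0.12609674]), 1168)
line mid sill -0.17207768464109374 0.0024309475485862556 angle 8.229759803629436
```

View pics/w5.png

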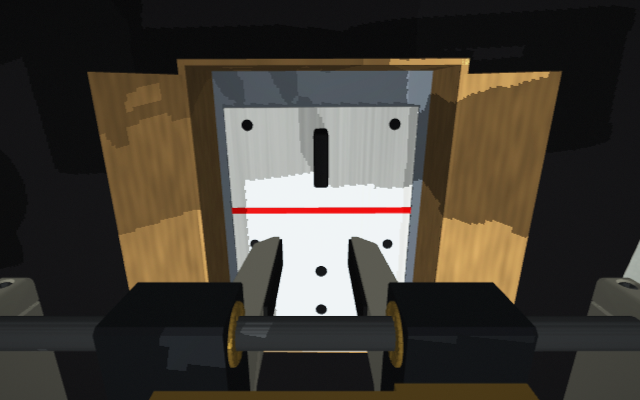

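Both flaps fold clear of the walls (px 90–180 and 465–560). The lug is at (321,157), in line with the fingers. Descending onto it.

```bash
python3 -m crank '[[[0.016,0.001,0,-0.7,0,0.4],[0.016,0.001,0.02,0,0,0],[0,0,0.03,0,0,0],[0,0,0,0,0,0]]]' 0.6
python3 - <<'E'
from h import *
st((-.2275,0.0025,.083))
o=ray("wrist",321,157,.111); 
ci=camera_info("wrist");im=grab_frame("wrist");cv2.imwrite('pics/w6.png',im)
m=(im.max(2)<50).astype(np.uint8)
E
```

```text
clock: 6.35
eef_pos: [0.5592, 0.1885, 0.1512]
ee_rot: [0.661, 0.75, -0.003, 0.001]
force: [-0.7, -1.0, -1.1]
grip_width: 0.604
clk 6.35 tcp [0.5592 0.1885 0.1512] carton(sill) xyz [-0.2233 -0.0014  0.1512] yaw_ytool 7.21 tilt [-0.003  -0.0052 -1.    ] F [-0.7 -1.  -1.1] g 0.604 q [ 0.24  0.15  1.59 -0.    1.4   0.12]
tool shift [0.0046 0.0042 0.0682]
```

View pics/w6.png

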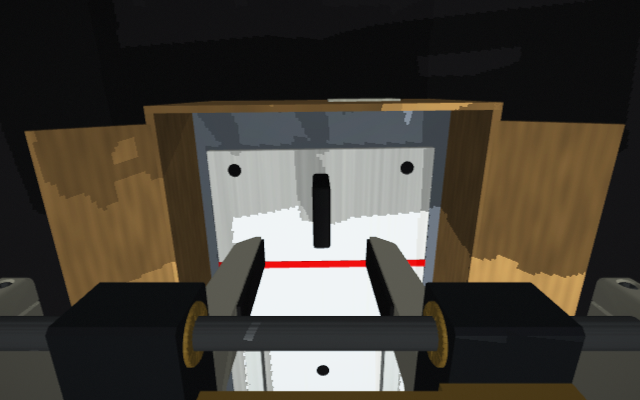

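```bash
python3 -m crank '[[[0.004,0.004,0.02,-0.1,0.3,-1],[0,0,0.025,0,0,0],[0,0,0.023,0,0,0],[0,0,0,0,0,0]]]' 0.6
python3 - <<'E'
from h import *
st((-.2275,0.0025,.083))
E
```

```text
clock: 6.8
eef_pos: [0.5676, 0.1912, 0.0923]
ee_rot: [0.655, 0.755, 0.004, 0.003]
force: [-0.8, 0.0, -1.0]
grip_width: 0.595
clk 6.8 tcp [0.5676 0.1912 0.0923] carton(sill) xyz [-0.2248  0.0072  0.0923] yaw_ytool 8.11 tilt [ 0.0093  0.0025 -1.    ] F [-0.8  0.  -1. ] g 0.595 q [0.24 0.21 1.63 0.   1.29 0.1 ]
tool shift [ 0.0027 -0.0048  0.0092]
```

```bash
python3 -m crank '[[[0.002,-0.004,0.005,0.5,0,0],[0,0,0.003,0,0,0],[0,0,0,0,0,0]]]' 0.6
python3 - <<'E'
from h import *
st((-.2275,0.0025,.083))
E
```

```text
clock: 7.1
eef_pos: [0.5657, 0.1923, 0.0893]
ee_rot: [0.656, 0.755, 0.003, 0.001]
force: [0.3, -0.9, -0.3]
grip_width: 0.6
clk 7.1 tcp [0.5657 0.1923 0.0893] carton(sill) xyz [-0.2262  0.0055  0.0893] yaw_ytool 8.04 tilt [ 0.0055  0.0024 -1.    ] F [ 0.3 -0.9 -0.3] g 0.6 q [0.24 0.21 1.64 0.   1.29 0.1 ]
tool shift [ 0.0013 -0.003   0.0063]
```

```bash
python3 -m crank '[[[0.001,-0.004,0.006,0.4,0,0],[0,-0.001,0.002,0,0,0],[0,0,0,0,0,0]]]' 0.6
python3 - <<'E'
from h import *
st((-.2275,0.0025,.083))
E
```

```text
clock: 7.4
eef_pos: [0.5617, 0.193, 0.0832]
ee_rot: [0.656, 0.755, 0.001, -0.0]
force: [1.4, -0.1, -0.1]
grip_width: 0.605
clk 7.4 tcp [0.5617 0.193  0.0832] carton(sill) xyz [-0.2274  0.0016  0.0832] yaw_ytool 8.05 tilt [ 0.0015  0.0022 -1.    ] F [ 1.4 -0.1 -0.1] g 0.605 q [0.24 0.21 1.65 0.   1.28 0.1 ]
tool shift [0.0001 0.0009 0.0002]
```

Close on the lug.

```bash
python3 -m crank '[[[0,0,0,0,0,0],[0,0,0,0,0,0],[0,0,0,0,0,0],[0,0,0,0,0,0],[0,0,0,0,0,0],[0,0,0,0,0,0],[0,0,0,0,0,0],[0,0,0,0,0,0]]]' 0 40
python3 - <<'E'
from h import *
st((-.0555,0.0016,.083))
ci=camera_info("wrist");im=grab_frame("wrist");cv2.imwrite('pics/w7.png',im)
E
```

```text
clock: 8.2
eef_pos: [0.5619, 0.1932, 0.0835]
ee_rot: [0.656, 0.755, 0.001, 0.0]
force: [1.1, 0.7, 0.5]
grip_width: 0.13
clk 8.2 tcp [0.5619 0.1932 0.0835] carton(sill) xyz [-0.2275  0.0018  0.0835] yaw_ytool 8.08 tilt [ 0.0019  0.0022 -1.    ] F [1.1 0.7 0.5] g 0.13 q [0.24 0.21 1.65 0.   1.28 0.1 ]
tool shift [-0.172  -0.0017  0.0002]
```

View pics/w7.png

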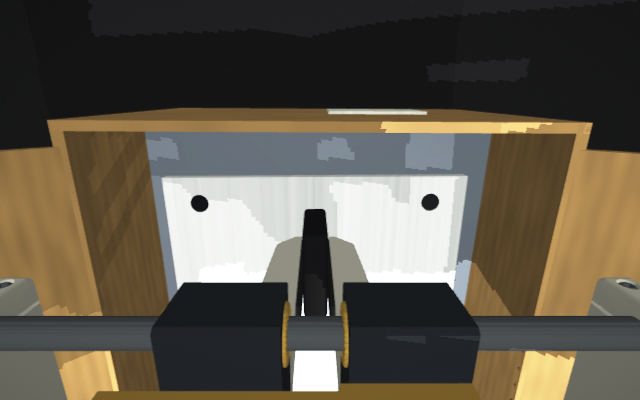

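The lug is gripped (opening 12.1 mm, and the lug is seen between the pads at (315,250)). I'll slide in small checked steps.

```bash
python3 -m crank '[[[-0.008,0,0,0,0,0],[-0.01,0,0,0,0,0],[-0.01,0,0,0,0,0]]]'
python3 - <<'E'
from h import *
st((-.0555,0.0016,.083))
E
```

```text
clock: 8.55
eef_pos: [0.5655, 0.166, 0.0835]
ee_rot: [0.655, 0.756, 0.002, -0.001]
force: [0.0, 3.5, 0.1]
grip_width: 0.126
clk 8.55 tcp [0.5655 0.166  0.0835] carton(sill) xyz [-0.2001  0.0018  0.0835] yaw_ytool 8.2 tilt [ 0.0015  0.0044 -1.    ] F [0.  3.5 0.1] g 0.126 q [0.2  0.2  1.66 0.   1.28 0.05]
tool shift [-1.446e-01 -1.800e-03 -1.000e-04]
```

```bash
python3 -m crank '[[[-0.012,0,0,0,-0.2,0.1],[-0.012,0,0,0,0,0.1],[-0.012,0,0,0,0,0],[-0.012,0,0,0,0,0],[0,0,0,0,0,0]]]'
python3 - <<'E'
from h import *
st((-.0555,0.0016,.083))
E
```

```text
clock: 9.05
eef_pos: [0.5729, 0.1114, 0.0835]
ee_rot: [0.657, 0.754, 0.001, 0.001]
force: [0.5, 0.1, -0.6]
grip_width: 0.123
clk 9.05 tcp [0.5729 0.1114 0.0835] carton(sill) xyz [-0.145   0.002   0.0835] yaw_ytool 7.81 tilt [ 1.8e-03  2.0e-04 -1.0e+00] F [ 0.5  0.1 -0.6] g 0.123 q [ 0.1   0.19  1.68  0.    1.27 -0.03]
tool shift [-0.0895 -0.0007  0.0005]
```

```bash
python3 -m crank '[[[-0.01,0,0,0,0,0],[-0.01,0,0.0005,0,0,0],[-0.01,0,0.001,0,0,0],[-0.01,0,0.001,0,0,0],[0,0,0.001,0,0,0]]]' 0 55
python3 - <<'E'
from h import *
st((-.0555,0.0016,.083))
E
```

```text
clock: 9.55
eef_pos: [0.5803, 0.0713, 0.0835]
ee_rot: [0.657, 0.754, 0.003, 0.001]
force: [-5.2, -3.0, 9.0]
grip_width: 0.13
clk 9.55 tcp [0.5803 0.0713 0.0835] carton(sill) xyz [-0.1043  0.004   0.0835] yaw_ytool 7.83 tilt [ 0.0053  0.004  -1.    ] F [-5.2 -3.   9. ] g 0.13 q [ 0.03  0.19  1.68  0.    1.27 -0.11]
tool shift [-0.0488 -0.0026  0.0003]
```

```bash
python3 -m crank '[[[-0.01,-0.001,0.0005,0.2,-0.2,0],[-0.01,-0.001,0.0005,0,0,0],[-0.01,0,0.0005,0,0,0],[-0.005,0,0.0005,0,0,0],[0,0,0.0005,0,0,0]]]' 0 55
python3 - <<'E'
from h import *
st((-.0555,0.0016,.083))
for n in("top","side"):
    im=grab_frame(n);c=im[120:240,250:400] if n=="top" else im[120:300,220:420]
    cv2.imwrite(f'pics/{n}8.png',cv2.resize(c,None,fx=4 if n=="top" else 3,fy=4 if n=="top" else 3,interpolation=cv2.INTER_CUBIC))
    mu,d,a,b,k=redline(n,im);print(n,"sill x of visible line",(mu-S[:2])@X[:2],k,(a-S[:2])@X[:2],(b-S[:2])@X[:2])
E
```

```text
clock: 10.05
eef_pos: [0.5843, 0.0354, 0.0835]
ee_rot: [0.657, 0.754, 0.003, 0.001]
force: [-1.8, 5.3, 6.4]
grip_width: 0.122
clk 10.05 tcp [0.5843 0.0354 0.0835] carton(sill) xyz [-0.0682  0.0033  0.0835] yaw_ytool 7.87 tilt [ 0.0048  0.0032 -1.    ] F [-1.8  5.3  6.4] g 0.122 q [-0.03  0.19  1.68  0.    1.27 -0.17]
tool shift [-0.0127 -0.0017  0.0005]
top sill x of visible line -0.00980049392684353 17 -0.009007385137352457 -0.010925074638180834
side sill x of visible line -0.012882379061251118 20 -0.012314007828089498 -0.013458540979852426
```

View pics/top8.png

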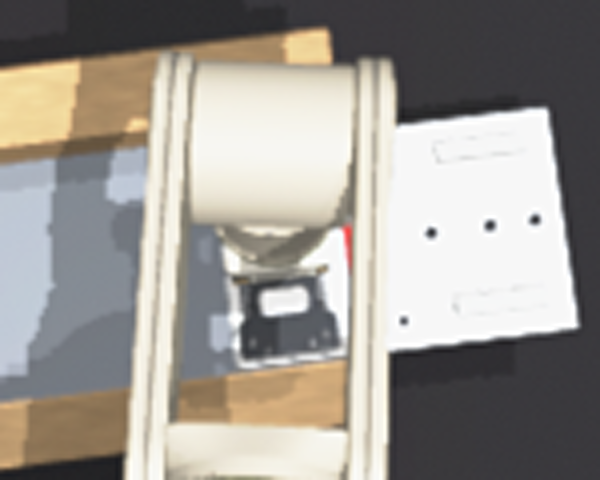

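View pics/side8.png

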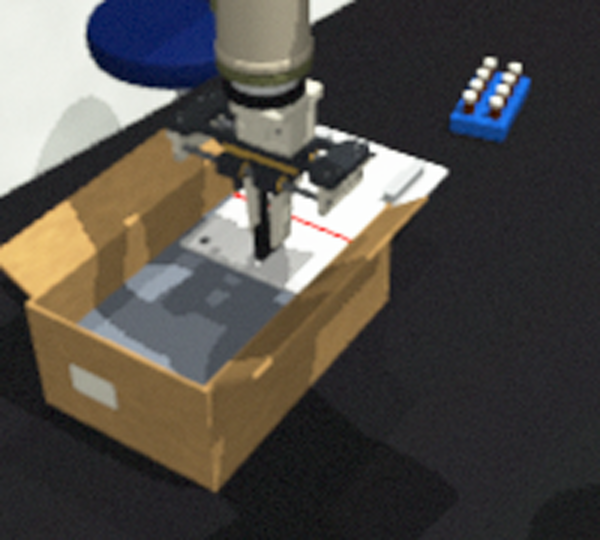

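Views agree with the tool pose: the line is about 12–13 mm short of the sill, and the plate is flat. Before the last bit I'll refine the sill edge with subpixel edge fits on the first top picture.

Run:
```python
from h import *
im=cv2.imread("pics/top0.png").astype(float)
ci=camera_info("top")
# sample along carton x at several y, height .065: red channel & saturation profile
xs=np.arange(-.03,.02,.0005)
for y in (.06,.045,.03,.015,0,-.015,-.03):
    P=[S+X*x+Y*y for x in xs]
    uv=np.array([proj("top",p,ci) for p in P],np.float32)
    v=cv2.remap(im.astype(np.float32),uv[None,:,0],uv[None,:,1],cv2.INTER_LINEAR)[0]
    r,b=v[:,2],v[:,0]
    # outer edge: red falls from brown to dark, half level between brown(~) and dark
    i0=np.argmax(r-b); lvl=(r[i0]+r[-1])/2
    j=np.nonzero((xs>xs[i0])&(r<lvl))[0][0]
    k=np.nonzero(b<(b[:10].mean()+b[i0])/2)[0][0]
    print(y,"sill outer",xs[j].round(4),"nose edge",xs[k].round(4),"peak brown",xs[i0].round(4))
# initial line in same picture
uv=[]
mu,d,a,b,n=redline("top",im.astype(np.uint8)); print("line",(mu-S[:2])@X[:2])
# back edge outer z=.125
xs=np.arange(-.32,-.28,.0005)
for y in (.05,.025,0,-.025,-.05):
    uv=np.array([proj("top",np.append((S+X*x+Y*y)[:2],.125),ci) for x in xs],np.float32)
    r=cv2.remap(im.astype(np.float32),uv[None,:,0],uv[None,:,1],cv2.INTER_LINEAR)[0][:,2]
    i=np.argmax(r); print("back outer",xs[np.nonzero(r>(r[0]+r[i])/2)[0][0]].round(4))
```

```text
0.06 sill outer 0.0025 nose edge -0.003 peak brown -0.001
0.045 sill outer 0.002 nose edge -0.0025 peak brown 0.0
0.03 sill outer 0.003 nose edge -0.002 peak brown 0.001
0.015 sill outer 0.0025 nose edge -0.003 peak brown -0.0005
0 sill outer 0.0025 nose edge -0.002 peak brown 0.0005
-0.015 sill outer 0.0035 nose edge -0.0015 peak brown 0.0015
-0.03 sill outer 0.0025 nose edge -0.002 peak brown -0.0005
line -0.17053696067929944
back outer -0.3005
back outer -0.3005
back outer -0.3005
back outer -0.3
back outer -0.3
```

```bash
python3 -m crank '[[[-0.005,-0.001,0.0005,0.2,-0.2,0],[-0.005,0,0.0005,0,0,0],[-0.002,0,0.0005,0,0,0],[0,0,0.0005,0,0,0]]]' 0 55
python3 - <<'E'
from h import *
st((-.0545,0.0016,.083))
E
```

```text
clock: 10.55
eef_pos: [0.5858, 0.0243, 0.0835]
ee_rot: [0.657, 0.754, 0.002, 0.001]
force: [-3.2, 5.5, 6.7]
grip_width: 0.126
clk 10.55 tcp [0.5858 0.0243 0.0835] carton(sill) xyz [-0.0569  0.0032  0.0835] yaw_ytool 7.91 tilt [ 0.0035  0.0024 -1.    ] F [-3.2  5.5  6.7] g 0.126 q [-0.05  0.19  1.67  0.    1.27 -0.19]
tool shift [-0.0024 -0.0016  0.0005]
```

```bash
python3 -m crank '[[[-0.002,0,0.0005,0,0,0],[-0.001,0,0.0005,0,0,0],[0,0,0.0005,0,0,0],[0,0,0.0005,0,0,0]]]' 0 55
python3 - <<'E'
from h import *
st((-.0545,0.0016,.083))
im=grab_frame("side");cv2.imwrite('pics/s9.png',cv2.resize(im[140:260,250:400],None,fx=5,fy=5,interpolation=cv2.INTER_CUBIC))
mu,d,a,b,k=redline("side",im);print("line",(mu-S[:2])@X[:2],k,"yaw",np.degrees(np.arctan2(-d[1],-d[0])))
im=grab_frame("top");cv2.imwrite('pics/t9.png',cv2.resize(im[120:240,250:400],None,fx=5,fy=5,interpolation=cv2.INTER_CUBIC))
# plate nose edge, in top, z=.071; expected line+.165
ci=camera_info("top");xs=np.arange(.13,.2,.0005)
for y in (.06,.03,0,-.03,-.06):
    uv=np.array([proj("top",np.append((S+X*x+Y*y)[:2],.071),ci) for x in xs],np.float32)
    r=cv2.remap(im.astype(np.float32),uv[None,:,0],uv[None,:,1],cv2.INTER_LINEAR)[0][:,2]
    print("nose",y,xs[np.nonzero(r>(r.max()+r[-1])/2)[0][-1]].round(4))
E
```

```text
clock: 10.95
eef_pos: [0.5864, 0.0222, 0.0837]
ee_rot: [0.657, 0.754, 0.003, -0.0]
force: [-1.8, 4.5, 7.2]
grip_width: 0.124
clk 10.95 tcp [0.5864 0.0222 0.0837] carton(sill) xyz [-0.0548  0.0036  0.0837] yaw_ytool 7.92 tilt [ 0.004   0.0057 -1.    ] F [-1.8  4.5  7.2] g 0.124 q [-0.05  0.19  1.67  0.01  1.27 -0.19]
tool shift [-0.0003 -0.002   0.0007]
line 9.249783814596147e-05 21 yaw 7.437594211146574
nose 0.06 0.168
nose 0.03 0.169
nose 0 0.1685
nose -0.03 0.1685
nose -0.06 0.169
```

View pics/s9.png

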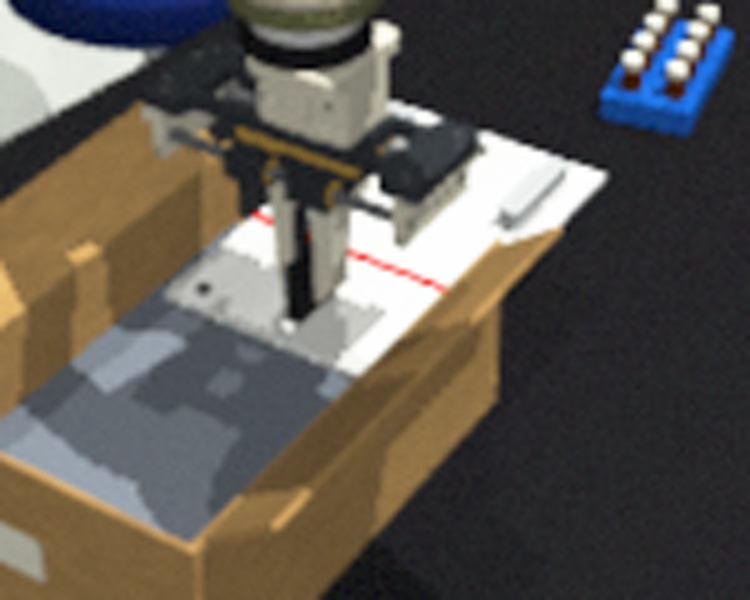

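View pics/t9.png

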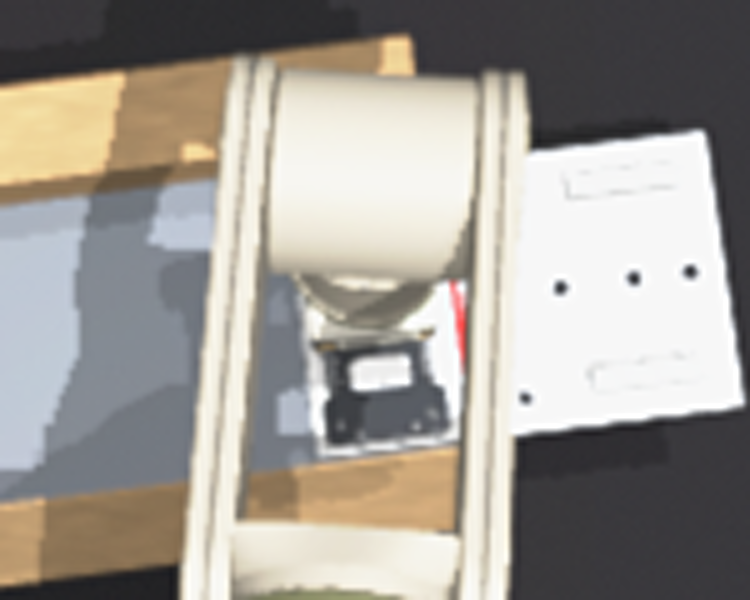

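Run:
```python
from h import *
st();print(get_obs()["qd"].round(4))
ci=camera_info("wrist");cv2.imwrite('pics/w9.png',grab_frame('wrist'));st()
```

```text
clk 11.05 tcp [0.5864 0.0222 0.0837] carton(sill) xyz [-0.0548  0.0036  0.0837] yaw_ytool 7.93 tilt [ 0.004   0.0057 -1.    ] F [-1.6  4.6  6.5] g 0.121 q [-0.05  0.19  1.67  0.01  1.27 -0.19]
[ 0.0016 -0.0005  0.0021  0.001   0.0009 -0.0002]
clk 11.1 tcp [0.5864 0.0222 0.0837] carton(sill) xyz [-0.0548  0.0036  0.0837] yaw_ytool 7.93 tilt [ 0.004   0.0057 -1.    ] F [-1.9  5.   6.9] g 0.128 q [-0.05  0.19  1.67  0.01  1.27 -0.19]
```

View pics/w9.png

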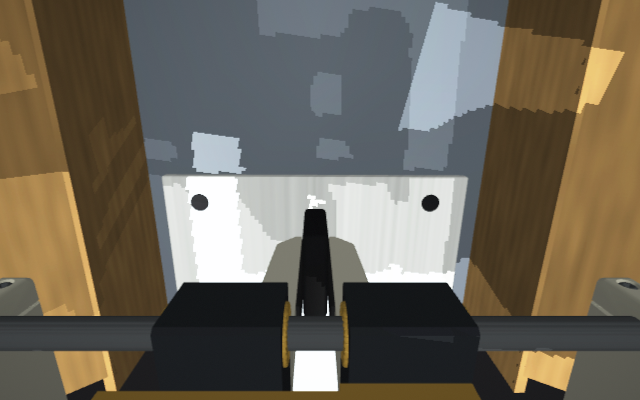

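The wrist view shows the tail edge at v≈176 and the holes at (200,202) and (430,203), exactly as at the grasp. So the grip hasn't slipped or pitched, and the arm is steady. Handing in.

```bash
python3 -c "
from plant import *
print(finish_job())"
```

```text
the job is handed in; nothing more can be done
None
```

I folded both flaps outward with closed fingers, then pinched the lug and slid the plate about 172 mm until the red line reached the sill. I handed the job in at about 11 s, with the plate still gripped at 55 N and pressed down at about 7 N. No verdict was reported.

**Line position:** The tool pose and the side camera both put the line within about 0.5 mm of the sill's outer edge. The top view, from the plate's nose against the sill, put it about 1 mm past. My sill estimates differ by 1–2.5 mm between methods, which is inside the 6 mm tolerance.

**Plate held level:** In the wrist picture the tail edge and holes are where they were at the grasp, so nothing slipped or pitched. The plate's yaw (7.4°) is within about 0.2° of the carton's (7.6°), and the arm was at rest.

**Flaps:** I only judged the flap angles by eye, at roughly 2.4 rad for the left and a similar lean for the right. The last pictures still show both folded well out.

**Bystanders:** The arm did not go near the bottle, beaker, rack or tape. I took no measurement of their final positions.

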